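Clear the pastel stubs into the tin

ROBOT

A 6-joint arm with a two-finger parallel gripper is mounted at the origin on the work surface. World frame = base frame: x ahead of the robot, y to its left, z up, the work surface at z = 0. Lengths are in m, angles in rad, forces in N, time in s.
With the tool pointing down it reaches from about 0.275 to 0.775 m from the base axis. Payload 14.6 kg.
Tool frame: the origin (TCP) lies at the very end of the fingers, on their centre line; the grasp point (between the pads) lies manip.pinch_z behind it (manip.pinch_z is the distance from the TCP to the grasp point, in m); z points along the fingers, y is the line along which they close (so a half turn about z gives the same grasp; the last joint's range is limited). The gripper opens to 85 mm and grips with 20 to 120 N. Pads are 22 mm wide; open, the fingers measure 114 mm over their backs; the gripper's body (76 mm by 85 mm) begins 54 mm behind the grasp point. The pads swing forward as they close: fully open they stand 13 mm farther back than shut.
Start: joints at [-1.287, 0.263, -0.048, 1.259, 0, 1.415], TCP at [0.223, -0.475, 0.231] pointing down, gripper open.
Joint ranges: [-2.65, 2.65], [-0.89, 1.7], [-1.18, 1.37], [-2.13, 2.11], [-1.35, 1.29], [-3.14, 3.14]. Speed limits (rad/s): [1.89, 1.89, 2.57, 2.79, 3.14, 3.14].

INTERFACE

Orientations are given as a unit quaternion [x, y, z, w].
In Python, from workcell import monitor, eyes, manip gives the robot as it stands.
- The arm moves only by the tool apply_moves, never from a script. Its argument "targets" is a list of rows, each an object with "xyz": the shift along the tool's x, y, z scaled (see below), a list of three; "twist": the turn, a rotation vector about the tool's x, y, z scaled (see below), a list of three; "claw": the opening, from -1 (shut) to 1 (fully open). In form: [{"xyz": [x, y, z], "twist": [rx, ry, rz], "claw": claw}, ...]. A call has 1 to 8 rows; each row is the pose to reach, as a shift and turn from the pose commanded when the call began, along the tool's axes at that moment; what a row does not reach only later rows make up. The controller multiplies each number of a shift by 0.6 m and each number of a turn by 0.5 rad. A row lasts 1/10 s, in which the tool goes at most 50 mm and 8.59 degrees, less where a joint would pass 70% of its speed; a pose out of reach is approached as far as the arm can. A call with a number of a shift or a turn outside -1 to 1 is refused whole. A call with a gripper value outside its range is refused whole. The fingers move at their own pace and stop on an object; "force" is the grip in N (left out, the last holds). Time passes only in rows, so rows that repeat a pose let the fingers close. It gives the time, the measured TCP pose, the force, the opening and the grip force at its end, in the units of the state.
- monitor.read_state(): the state, without advancing time (a new reading comes with each control period).
- eyes.grab_frame(name): name is "scene" or "top" or "wrist"; returns a dict with "img" (420x560x3 uint8, red, green, blue), "z_map" (420x560 float32, m along the optical axis (not along the pixel's ray), 0 where there is no reading), "camera_matrix" (3x3 intrinsics, pixels), "pose" (4x4, takes a point from camera to world coordinates). Camera axes: x right, y down, z forward; pixel columns grow to the right and rows downward; lengths in m; the calibration is good to about 2 mm. The wrist camera is an equidistant fisheye: a pixel r from the principal point sees the ray r / f radians off the axis. A picture is of the moment at which its call begins.
- manip.close_job(): hands the job in; it is judged then, once.
The state is a dict: "time_s": time; "q": joint angles; "joint_vel": joint speeds; "joint_efforts": joint torques, N m; "ee_pos": TCP position; "ee_rot": TCP orientation; "force": force on the tool from outside, world axes, zero at the start; "wrist_torque": the same for the moment, N m; "finger_gap": finger opening in m; "gripper_force": force on a finger pad.
Only numpy, scipy, OpenCV 4.12 (cv2) and the standard library are available. Lean on these libraries where they do the work, as an engineer would, in place of code of your own. Each camera call takes 0.05 s, during which the arm holds its last target. There are 200 camera calls.

TASK

Lift the lid off the long tin at the open end of the palette tray and lay it flat on the table, handle up. Then take the scraper and sweep all five pastel stubs over the tray's open edge into the tin, never touching the stubs with the gripper; finally put the scraper down on the table. Leave the little cup on the tray and everything else where it stands.

Things in the scene. Friction and masses are not known exactly. Their poses are not given: they have to be found in the camera images.
- tray: White-rimmed palette tray with a pale floor, fixed on a wooden riser: 212 (x) by 250 (y) mm. Origin: centre of its footprint, on the table. The flat floor is 70 mm above the table; rims 18 mm higher run along both long sides (x = -103 and +103, 6 mm thick, 200 mm between them) and the end y = +122 (5 mm thick). The end y = -125 has no rim: it is open.
- tray_edge (a point): Middle of the tray's open edge, at floor height; tray's axes (-y points out of the tray, over the tin).
- tin: Open aluminium storage tin, fixed on the table under the tray's open edge, with the same yaw as the tray: 214 (x) by 110 (y) by 56 mm high, walls and floor 4 mm. Origin: centre of its underside. Its rim is 14 mm below the tray's floor and 4 mm away from the tray's edge. Covered by the lid at first.
- lid: Loose aluminium lid of the tin, 150 g: a 214 by 110 by 3 mm plate on a 5 mm deep flange that sits inside the tin's rim with 4 mm of play or more. Origin: centre of the flange's underside; z up when on the tin, where the origin is 51 mm above the table, the plate's top 59. Lying on the table the origin is at height 0.
- lid_bar (a point): Centre of the lid's wooden bar handle, 66 (x) by 16 (y) by 22 mm high, on two thin posts; off the lid's middle by 40 mm along its -x, 37 mm above the lid's origin; 18 mm free below the bar.
- scraper: Loose squeegee-like scraper, 160 g, standing upright on its blade: black rubber blade 110 (x) by 14 (y) by 42 mm high, above it a wooden handle of 110 by 24 mm from 40 to 86 mm height. Origin: centre of the blade's lower edge; z up to the handle. Stands left or right of the tray.
- cup: Small steel cup, 44 mm wide, 34 mm high, standing on the tray at its closed end; leave it. Origin: centre of its underside.
- brush_jar: Green glass jar with brushes, 66 mm wide, 190 mm high overall; leave it. Origin: centre of its underside.
- bottle: Clear solvent bottle with black cap, 60 mm wide, 150 mm high; leave it. Origin: centre of its underside.
- tube_a: Paint tube lying flat, 104 by 26 by 18 mm; leave it. Origin: under its middle; x along it to the cap.
- tube_b: Paint tube, the same as the other, behind the tray; leave it.
- tape: Roll of paper tape lying flat, 90 mm wide, 24 mm high; leave it. Origin: centre of its underside.
- stub0: Stub of square pastel stick, 34 (x) by 18 by 18 mm, 16 g, lying on the tray. Origin: its centre, 79 mm above the table at first.
- stub1: Stub of square pastel stick, 30 (x) by 18 by 18 mm, 16 g, lying on the tray. Origin: its centre, 79 mm above the table at first.
- stub2: Stub of square pastel stick, 26 (x) by 18 by 18 mm, 16 g, lying on the tray. Origin: its centre, 79 mm above the table at first.
- stub3: Stub of square pastel stick, 32 (x) by 18 by 18 mm, 16 g, lying on the tray. Origin: its centre, 79 mm above the table at first.
- stub4: Stub of square pastel stick, 24 (x) by 18 by 18 mm, 16 g, lying on the tray. Origin: its centre, 79 mm above the table at first.
Not all that is in view belongs to the job. Leave any orange or red look-alike of the lid alone.

How it is judged:
By the outcome, as a careful person would: the job done as asked, in the order asked, and still so for the second after the job is handed in, with the robot touching nothing.
It also fails if it takes over 64 s, if anything falls off the work surface, if the arm or the gripper's body presses on something with over 40 N, if the wrist force passes 120 N, or if a joint passes its speed limit or range.

## Working session

There is one attempt and no reset: what is moved stays moved. The work goes in short steps, Python scripts to look and compute and a tool call to move; the robot and the scene stay as the last step left them, time stands still between calls to the robot, and variables do not carry over. Pictures are saved under pics/ and viewed, at most 10 in all, crops included, and the job is handed in when it is done.

Besides the shell and the picture viewer there is one more tool, called after ">>>" as a command line: name --argument value ..., lists and objects as JSON in quotes. apply_moves: Moves the arm, as the interface text tells. Its arguments: {"type":"object","properties":{"targets":{"type":"array","items":{"type":"object","properties":{"xyz":{"type":"array","items":{"type":"number","minimum":-1,"maximum":1}},"twist":{"type":"array","items":{"type":"number","minimum":-1,"maximum":1}},"claw":{"type":"number"}}}},"force":{"type":"number"}},"required":["targets"]}

```bash
mkdir -p pics; ls; cat > h.py <<'E'
import numpy as np,cv2
from workcell import monitor,eyes,manip
from scipy.spatial.transform import Rotation as R
def grab(n):
    f=eyes.grab_frame(n); np.savez(f'/tmp/{n}.npz',**f); return f
def cloud(f):
    K=f['camera_matrix'];z=f['z_map'];v,u=np.indices(z.shape)
    P=np.stack([(u-K[0,2])/K[0,0]*z,(v-K[1,2])/K[1,1]*z,z],-1)
    W=P@f['pose'][:3,:3].T+f['pose'][:3,3]; W[z==0]=np.nan; return W
def save(f,p): cv2.imwrite(p,f['img'][:,:,::-1])
E
python3 - <<'E'
from h import *
for n in('scene','top'):
    f=grab(n);save(f,f'pics/{n}0.png');print(n,f['camera_matrix'].round(1).tolist(),f['pose'].round(3).tolist())
s=monitor.read_state();print(s,manip.pinch_z)
E
```

```text
pics
scene [[387.5, 0.0, 284.1], [0.0, 387.5, 211.0], [0.0, 0.0, 1.0]] [[-0.612, 0.645, -0.458, 0.986], [0.791, 0.492, -0.363, 0.381], [-0.009, -0.584, -0.811, 0.929], [0.0, 0.0, 0.0, 1.0]]
top [[470.5, 0.0, 281.2], [0.0, 470.5, 203.6], [0.0, 0.0, 1.0]] [[-0.021, -0.995, 0.102, 0.364], [-1.0, 0.019, -0.023, 0.012], [0.021, -0.102, -0.995, 1.325], [0.0, 0.0, 0.0, 1.0]]
{'time_s': 0.1, 'q': array([-1.28728738e+00,  2.63451657e-01, -4.88334975e-02,  1.25942886e+00,
        7.53269837e-06,  1.41549314e+00]), 'joint_vel': array([ 1.59031454e-03, -2.42468018e-03,  1.64145060e-03,  2.22720575e-04,
       -6.23925920e-05, -1.03148571e-03]), 'joint_efforts': array([ 3.37207392e-03, -6.38576889e+01,  3.85062110e+01,  9.92113928e-03,
       -4.31576439e-05, -1.75741422e-05]), 'ee_pos': array([ 0.22298109, -0.47502692,  0.23090002]), 'ee_rot': array([ 9.76026789e-01,  2.17649943e-01, -2.56345357e-05, -4.58143878e-04]), 'force': array([ 0.06437645, -0.67605504,  0.04887796]), 'wrist_torque': array([ 0.10374336, -0.01327137,  0.04617297]), 'gripper_force': 0.0, 'finger_gap': 0.08541796294973919} 0.0187
```

View pics/top0.png

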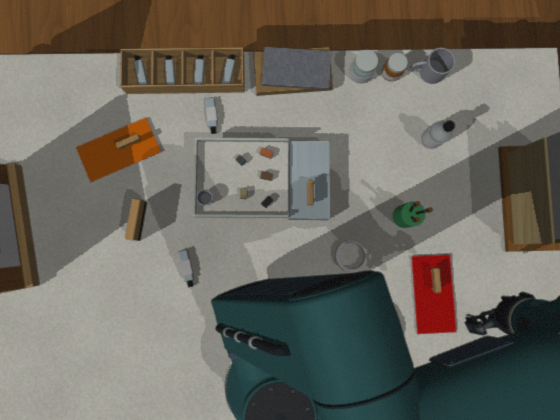

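View pics/scene0.png

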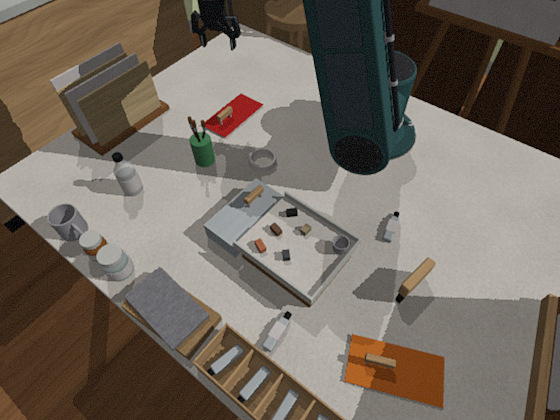

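Top view shows the grey tin and lid at (310,180) with the bar at (310,192), open tray edge at u≈290, and stubs at (240,160), (266,153), (265,175), (244,193) and (267,201). The cup is at (204,197), the scraper at (136,219), tubes at (211,112) and (186,265), tape at (350,255), jar at (410,213).
Lid candidates: grey (310,180), orange (118,150), red (435,293); I choose the grey one, on the tin. The only scraper candidate is (136,219); the bars at (127,141) and (437,280) are the look-alikes' handles.

```bash
cat >> h.py <<'E'
def box(W,m):
    p=W[m];p=p[~np.isnan(p).any(1)]; 
    r=cv2.minAreaRect(p[:,:2].astype(np.float32)*1000)
    return len(p),np.round(r[0],1),np.round(r[1],1),round(r[2],1),np.round(np.median(p[:,2])*1000,1)
E
python3 - <<'E'
from h import *
f=dict(np.load('/tmp/top.npz'));g=dict(np.load('/tmp/scene.npz'))
W=cloud(f);G=cloud(g)
v,u=np.indices(W.shape[:2]);
def reg(a,b,c,d): return (u>=a)&(u<=b)&(v>=c)&(v<=d)
z=W[...,2];gz=G[...,2]
print('table z',np.nanmedian(z[320:360,60:120]))
print('traytop',box(W,reg(188,293,132,225)&(z>.08)&(z<.1)))
print('lid',box(W,reg(285,335,132,225)&(z>.05)&(z<.067)))
print('bar',box(W,reg(298,322,170,215)&(z>.085)))
print('scraper',box(W,reg(120,152,190,245)&(z>.07)))
print('tubes',box(W,reg(200,222,90,135)&(z>.008)),box(W,reg(172,200,245,290)&(z>.008)))
print('cup',box(W,reg(196,215,187,209)&(z>.095)))
hsv=cv2.cvtColor(f['img'],cv2.COLOR_RGB2HSV)
for n,c in enumerate([(240,160),(266,153),(265,175),(244,193),(267,201)]):
    print('stub',c,box(W,reg(c[0]-11,c[0]+11,c[1]-10,c[1]+10)&(z>.077)&(z<.1)))
print('tape',box(W,reg(330,375,235,275)&(z>.015)),'jar',box(W,reg(390,435,195,230)&(z>.05)),'orange',box(W,reg(70,165,110,190)&(z>.004)))
# scene cam, ROI by world coordinate
X,Y=G[...,0],G[...,1]
def wr(cx,cy,r): return (abs(X-cx)<r)&(abs(Y-cy)<r)
b=box(W,reg(298,322,170,215)&(z>.085))[1]/1000
print('bar2',box(G,wr(*b,.06)&(gz>.085)&(gz<.12)&(hsv is not None)))
s=box(W,reg(120,152,190,245)&(z>.07))[1]/1000
print('scr2',box(G,wr(*s,.1)&(gz>.07)))
t=box(W,reg(188,293,132,225)&(z>.08)&(z<.1))[1]/1000
print('tray2',box(G,wr(*t,.14)&(gz>.08)&(gz<.095)), 'lid2',box(G,wr(b[0]+.04,b[1],.12)&(gz>.05)&(gz<.067)))
print('free table z std',np.nanmax(z[225:290,205:330]))
a=cv2.resize(f['img'][125:275,110:340],None,fx=3.4,fy=3.4,interpolation=cv2.INTER_CUBIC);cv2.imwrite('pics/crop.png',a[:,:,::-1])
E
```

```text
table z 0.0004388911048960331
traytop (1103, array([564.5,  89.9]), array([250.9, 213.3]), 88.5, np.float64(88.1))
lid (2997, array([559.2, -88.8]), array([121.1, 214. ]), 88.3, np.float64(59.3))
bar (153, array([518.7, -93. ]), array([15.4, 64.2]), 88.3, np.float64(98.7))
scraper (437, array([458.5, 374.6]), array([ 25.8, 110.1]), 80.7, np.float64(86.0))
tubes (358, array([765.3, 177. ]), array([ 63.4, 123.6]), 89.4, np.float64(18.1)) (350, array([321.9, 255.8]), array([102.9,  48.5]), 15.2, np.float64(18.0))
cup (74, array([510.8, 183.7]), array([41.9, 40.5]), 44.0, np.float64(103.7))
stub (240, 160) (68, array([613.7,  91.7]), array([30.7, 17.4]), 43.5, np.float64(87.4))
stub (266, 153) (97, array([629.4,  21.3]), array([34. , 18.3]), 66.9, np.float64(87.8))
stub (265, 175) (92, array([563.4,  25.1]), array([36.2, 27. ]), 75.3, np.float64(87.7))
stub (244, 193) (70, array([518.7,  87.5]), array([26.8, 24.5]), 89.7, np.float64(87.8))
stub (267, 201) (81, array([502.1,  18.6]), array([18. , 40.9]), 48.2, np.float64(88.2))
tape (480, array([ 350.3, -166.9]), array([171.1,  85.4]), 88.7, np.float64(26.2)) jar (619, array([ 455.3, -362.6]), array([66.4, 61.2]), 68.5, np.float64(95.7)) orange (3336, array([661. , 443.8]), array([272.8, 231.4]), 89.2, np.float64(8.4))
bar2 (157, array([519.7, -94.9]), array([19.1, 66.6]), 89.0, np.float64(96.3))
scr2 (442, array([459.5, 374.3]), array([ 23.1, 109.6]), 80.2, np.float64(83.9))
tray2 (1288, array([563.2,  87.4]), array([252.3, 215.3]), 88.4, np.float64(86.4)) lid2 (2442, array([559.7, -62.1]), array([182.1, 215.3]), 88.5, np.float64(58.0))
free table z std 0.7756517682130478
```

View pics/crop.png

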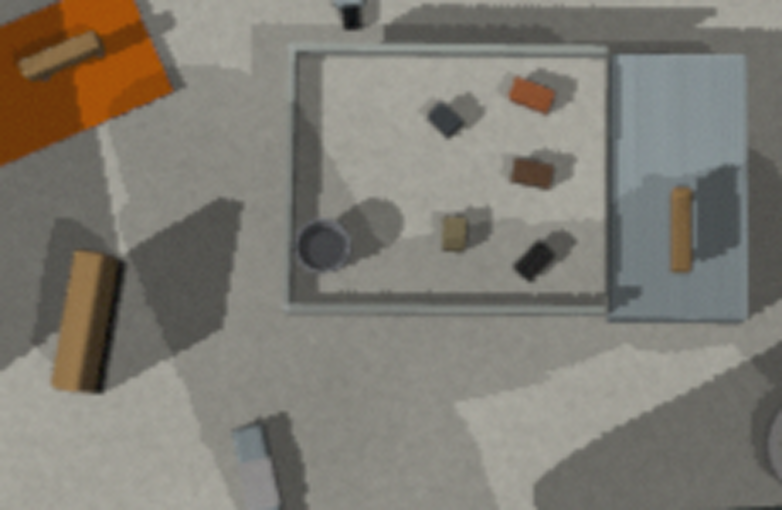

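The crop confirms the grey lid with its wooden bar (bar at about (681,228) in the crop). It also shows the five stubs, clear of the cup at (323,245).

Both views agree on the bar at (519,-94) with its top at about 98 mm, and on the scraper at (459,374.5) with its top at 86 mm and yaw about -9.5°. The tray centre is (564,89) with yaw -1.5°. All of these fit the text.

```bash
cat >> h.py <<'E'
def plan(wps,start=None):
    """wps: (x,y,z mm, yaw deg of tool x); prints units per call, chaining ideal poses"""
    s=monitor.read_state(); p=np.array(s['ee_pos']);q=R.from_quat(s['ee_rot'])
    print('at',(p*1000).round(1),'yaw',np.degrees(np.arctan2(q.as_matrix()[1,0],q.as_matrix()[0,0])).round(2),'t',s['time_s'],'F',s['force'].round(1),'gap',round(s['finger_gap'],4))
    for x,y,z,w in wps:
        g=R.from_euler('z',w,degrees=True)*R.from_euler('x',np.pi)
        t=np.array([x,y,z])/1000
        d=q.inv().apply(t-p);r=(q.inv()*g).as_rotvec()
        print((x,y,z,w),'xyz',(d/.6).round(3).tolist(),'twist',(r/.5).round(3).tolist(),'rows>=',int(np.ceil(max(np.linalg.norm(d)/.05,np.degrees(np.linalg.norm(r))/8.59))))
        p,q=t,g
E
python3 - <<'E'
from h import *
plan([(283,-399,231,53),(342,-323,231,81),(402,-246,231,109),(462,-170,231,137),(519.2,-94,200,165),(519.2,-94,130,178.5),(519.2,-94,69.5,178.5)])
E
```

```text
at [ 223.  -475.   230.9] yaw 25.14 t 0.1 F [ 0.1 -0.7  0. ] gap 0.0854
(283, -399, 231, 53) xyz [0.144, -0.072, -0.0] twist [-0.002, -0.001, -0.972] rows>= 4
(342, -323, 231, 81) xyz [0.16, 0.002, 0.0] twist [-0.0, 0.0, -0.977] rows>= 4
(402, -246, 231, 109) xyz [0.142, 0.079, 0.0] twist [0.0, 0.0, -0.977] rows>= 4
(462, -170, 231, 137) xyz [0.087, 0.136, 0.0] twist [0.0, 0.0, -0.977] rows>= 4
(519.2, -94, 200, 165) xyz [0.017, 0.158, 0.052] twist [-0.0, 0.0, -0.977] rows>= 4
(519.2, -94, 130, 178.5) xyz [-0.0, -0.0, 0.117] twist [0.0, 0.0, -0.471] rows>= 2
(519.2, -94, 69.5, 178.5) xyz [-0.0, -0.0, 0.101] twist [0.0, 0.0, 0.0] rows>= 2
```

>>> apply_moves --targets '[{"xyz":[0.144,-0.072,0],"twist":[0,0,-0.972],"claw":0},{"xyz":[0.144,-0.072,0],"twist":[0,0,-0.972],"claw":0},{"xyz":[0.144,-0.072,0],"twist":[0,0,-0.972],"claw":0},{"xyz":[0.144,-0.072,0],"twist":[0,0,-0.972],"claw":0}]'

```text
time_s: 0.5
ee_pos: [0.2836, -0.3983, 0.2313]
ee_rot: [0.893, 0.45, 0.0, -0.0]
force: [-0.3, -0.1, 0.1]
finger_gap: 0.043
gripper_force: 0.0
```

>>> apply_moves --targets '[{"xyz":[0.16,0.002,0],"twist":[0,0,-0.977],"claw":0},{"xyz":[0.16,0.002,0],"twist":[0,0,-0.977],"claw":0},{"xyz":[0.16,0.002,0],"twist":[0,0,-0.977],"claw":0},{"xyz":[0.16,0.002,0],"twist":[0,0,-0.977],"claw":0}]'

```text
time_s: 0.9
ee_pos: [0.3423, -0.3223, 0.2312]
ee_rot: [0.758, 0.652, 0.0, -0.0]
force: [-0.7, 0.0, 0.2]
finger_gap: 0.0427
gripper_force: 0.0
```

>>> apply_moves --targets '[{"xyz":[0.142,0.079,0],"twist":[0,0,-0.977],"claw":0},{"xyz":[0.142,0.079,0],"twist":[0,0,-0.977],"claw":0},{"xyz":[0.142,0.079,0],"twist":[0,0,-0.977],"claw":0},{"xyz":[0.142,0.079,0],"twist":[0,0,-0.977],"claw":0}]'

```text
time_s: 1.3
ee_pos: [0.4025, -0.2455, 0.2311]
ee_rot: [0.578, 0.816, 0.0, -0.0]
force: [-0.1, -0.1, 0.7]
finger_gap: 0.0427
gripper_force: 0.0
```

>>> apply_moves --targets '[{"xyz":[0.087,0.136,0],"twist":[0,0,-0.977],"claw":0},{"xyz":[0.087,0.136,0],"twist":[0,0,-0.977],"claw":0},{"xyz":[0.087,0.136,0],"twist":[0,0,-0.977],"claw":0},{"xyz":[0.087,0.136,0],"twist":[0,0,-0.977],"claw":0}]'

```text
time_s: 1.7
ee_pos: [0.4626, -0.1696, 0.2309]
ee_rot: [0.363, 0.932, 0.0, -0.0]
force: [-0.8, -0.5, 0.3]
finger_gap: 0.0427
gripper_force: 0.0
```

>>> apply_moves --targets '[{"xyz":[0.017,0.158,0.052],"twist":[0,0,-0.977],"claw":0},{"xyz":[0.017,0.158,0.052],"twist":[0,0,-0.977],"claw":0},{"xyz":[0.017,0.158,0.052],"twist":[0,0,-0.977],"claw":0},{"xyz":[0.017,0.158,0.052],"twist":[0,0,-0.977],"claw":0},{"xyz":[0.017,0.158,0.052],"twist":[0,0,-0.977],"claw":0}]'

```text
time_s: 2.2
ee_pos: [0.5192, -0.0943, 0.1997]
ee_rot: [0.13, 0.991, 0.0, -0.0]
force: [0.3, 0.3, 0.4]
finger_gap: 0.0425
gripper_force: 0.0
```

```bash
python3 - <<'E'
from h import *
f=grab('wrist');save(f,'pics/w1.png')
plan([(519.2,-94,130,178.5),(519.2,-94,69.5,178.5)])
E
```

```text
at [519.2 -94.5 199.9] yaw 164.88 t 2.25 F [-0.5  0.1  0. ] gap 0.0427
(519.2, -94, 130, 178.5) xyz [0.0, 0.001, 0.116] twist [0.0, -0.001, -0.475] rows>= 2
(519.2, -94, 69.5, 178.5) xyz [-0.0, -0.0, 0.101] twist [0.0, 0.0, 0.0] rows>= 2
```

View pics/w1.png

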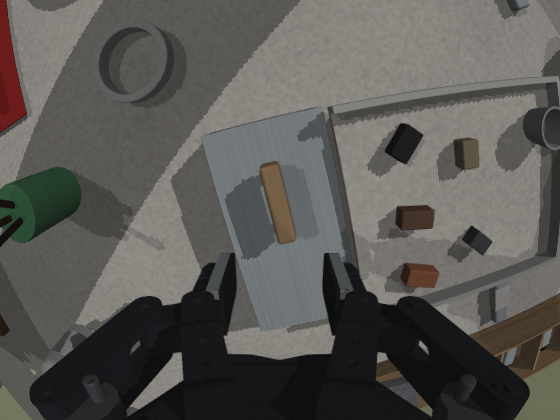

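The wrist view shows the bar at (278,203), midway between the fingers at u = 225 and 335. Descending to grasp.

>>> apply_moves --targets '[{"xyz":[0,0.001,0.116],"twist":[0,0,-0.475],"claw":0},{"xyz":[0,0.001,0.116],"twist":[0,0,-0.475],"claw":0},{"xyz":[0,0.001,0.116],"twist":[0,0,-0.475],"claw":0}]'

```text
time_s: 2.55
ee_pos: [0.5178, -0.0939, 0.1283]
ee_rot: [0.013, 1.0, 0.001, -0.002]
force: [-0.2, 1.1, 0.1]
finger_gap: 0.0428
gripper_force: 0.0
```

>>> apply_moves --targets '[{"xyz":[0,0,0.05],"twist":[0,0,0],"claw":0},{"xyz":[0,0,0.08],"twist":[0,0,0],"claw":0},{"xyz":[0,0,0.101],"twist":[0,0,0],"claw":0},{"xyz":[0,0,0.101],"twist":[0,0,0],"claw":-1},{"xyz":[0,0,0.101],"twist":[0,0,0],"claw":-1},{"xyz":[0,0,0.101],"twist":[0,0,0],"claw":-1},{"xyz":[0,0,0.101],"twist":[0,0,0],"claw":-1},{"xyz":[0,0,0.101],"twist":[0,0,0],"claw":-1}]' --force 80

```text
time_s: 3.35
ee_pos: [0.5201, -0.0945, 0.0713]
ee_rot: [0.013, 1.0, -0.0, 0.001]
force: [-1.6, -0.5, 7.7]
finger_gap: 0.0147
gripper_force: 79.1
```

```bash
python3 - <<'E'
from h import *
plan([(519.2,-94,140,178.5),(523,-240,140,178.5),(523,-240,20,178.5)])
E
```

```text
at [520.1 -94.5  71.3] yaw 178.49 t 3.35 F [-1.6 -0.5  7.7] gap 0.0147
(519.2, -94, 140, 178.5) xyz [0.001, 0.001, -0.115] twist [-0.002, 0.004, -0.0] rows>= 2
(523, -240, 140, 178.5) xyz [-0.013, -0.243, -0.0] twist [0.0, 0.0, 0.0] rows>= 3
(523, -240, 20, 178.5) xyz [-0.0, -0.0, 0.2] twist [0.0, 0.0, 0.0] rows>= 3
```

>>> apply_moves --targets '[{"xyz":[0,0,-0.02],"twist":[0,0,0],"claw":-1},{"xyz":[0,0,-0.04],"twist":[0,0,0],"claw":-1},{"xyz":[0,0,-0.06],"twist":[0,0,0],"claw":-1},{"xyz":[0,0,-0.09],"twist":[0,0,0],"claw":-1},{"xyz":[0,0,-0.115],"twist":[0,0,0],"claw":-1},{"xyz":[0,0,-0.115],"twist":[0,0,0],"claw":-1}]'

```text
time_s: 3.95
ee_pos: [0.5206, -0.0945, 0.1412]
ee_rot: [0.013, 1.0, -0.001, 0.002]
force: [0.4, -0.9, -2.1]
finger_gap: 0.0151
gripper_force: 78.2
```

>>> apply_moves --targets '[{"xyz":[-0.003,-0.06,0],"twist":[0,0,0],"claw":-1},{"xyz":[-0.006,-0.12,0],"twist":[0,0,0],"claw":-1},{"xyz":[-0.009,-0.18,0],"twist":[0,0,0],"claw":-1},{"xyz":[-0.013,-0.243,0],"twist":[0,0,0],"claw":-1},{"xyz":[-0.013,-0.243,0],"twist":[0,0,0],"claw":-1},{"xyz":[-0.013,-0.243,0],"twist":[0,0,0],"claw":-1}]'

```text
time_s: 4.55
ee_pos: [0.5232, -0.2405, 0.1383]
ee_rot: [0.014, 1.0, 0.0, -0.0]
force: [-0.4, 0.4, -1.0]
finger_gap: 0.0146
gripper_force: 78.5
```

```bash
python3 - <<'E'
from h import *
f=grab('scene');save(f,'pics/s1.png')
plan([(523,-240,40,178.5),(523,-240,20.3,178.5)])
G=cloud(f);X,Y,Z=G[...,0],G[...,1],G[...,2]
m=(abs(Y+.24)<.09)&(X>.56)&(X<.7)&(Z>.03)&(Z<.2)
p=G[m];print(len(p),np.percentile(p,[1,50,99],0).round(4))
A=np.c_[p[:,:2]-[.523,-.24],np.ones(len(p))];print(np.linalg.lstsq(A,p[:,2],rcond=None)[0])
E
```

```text
at [ 523.2 -239.7  138.5] yaw 178.51 t 4.6 F [-0.2  0.2 -1.6] gap 0.0152
(523, -240, 40, 178.5) xyz [0.0, -0.001, 0.164] twist [0.001, -0.001, 0.0] rows>= 2
(523, -240, 20.3, 178.5) xyz [-0.0, -0.0, 0.033] twist [0.0, 0.0, 0.0] rows>= 1
1321 [[ 0.5609 -0.2967  0.0452]
 [ 0.6174 -0.2377  0.1246]
 [ 0.6682 -0.1503  0.128 ]]
[-0.03191152 -0.19847149  0.12518531]
```

View pics/s1.png

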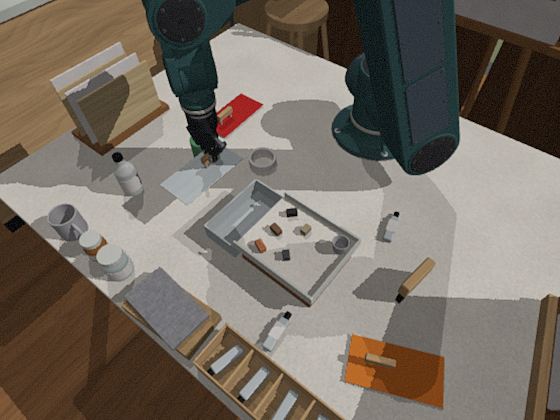

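The lid hangs level from the gripper around (205,175), and the open tin is empty at (245,220). Lowering the lid to the table.

>>> apply_moves --targets '[{"xyz":[0,0,0.06],"twist":[0,0,0],"claw":-1},{"xyz":[0,0,0.12],"twist":[0,0,0],"claw":-1},{"xyz":[0,0,0.164],"twist":[0,0,0],"claw":-1},{"xyz":[0,0,0.18],"twist":[0,0,0],"claw":-1},{"xyz":[0,0,0.19],"twist":[0,0,0],"claw":-1},{"xyz":[0,0,0.194],"twist":[0,0,0],"claw":-1},{"xyz":[0,0,0.196],"twist":[0,0,0],"claw":-1},{"xyz":[0,0,0.196],"twist":[0,0,0],"claw":-1}]'

```text
time_s: 5.4
ee_pos: [0.524, -0.2402, 0.022]
ee_rot: [0.013, 1.0, -0.0, 0.001]
force: [0.3, -1.0, -0.4]
finger_gap: 0.0148
gripper_force: 78.5
```

>>> apply_moves --targets '[{"xyz":[0,0,0.002],"twist":[0,0,0],"claw":-1},{"xyz":[0,0,0.002],"twist":[0,0,0],"claw":-1},{"xyz":[0,0,0.002],"twist":[0,0,0],"claw":0},{"xyz":[0,0,0.002],"twist":[0,0,0],"claw":0},{"xyz":[0,0,0.002],"twist":[0,0,0],"claw":0},{"xyz":[0,0,0.002],"twist":[0,0,0],"claw":0}]'

```text
time_s: 6.0
ee_pos: [0.5236, -0.2401, 0.0201]
ee_rot: [0.013, 1.0, -0.0, 0.0]
force: [0.5, 0.4, -0.0]
finger_gap: 0.0429
gripper_force: 0.0
```

>>> apply_moves --targets '[{"xyz":[0,0,-0.05],"twist":[0,0,0],"claw":0},{"xyz":[0,0,-0.13],"twist":[0,0,0],"claw":0},{"xyz":[0,0,-0.21],"twist":[0,0,0],"claw":0},{"xyz":[0,0,-0.29],"twist":[0,0,0],"claw":0},{"xyz":[0,0,-0.36],"twist":[0,0,0],"claw":0},{"xyz":[0,0,-0.36],"twist":[0,0,0],"claw":0}]'

```text
time_s: 6.6
ee_pos: [0.5251, -0.241, 0.2416]
ee_rot: [0.013, 1.0, -0.002, 0.003]
force: [0.1, -0.1, -0.8]
finger_gap: 0.0427
gripper_force: 0.0
```

```bash
python3 - <<'E'
from h import *
f=grab('scene');G=cloud(f);X,Y,Z=G[...,0],G[...,1],G[...,2]
m=(abs(Y+.24)<.05)&(X>.54)&(X<.65)&(Z<.05)
print('lid z pct',np.nanpercentile(Z[m],[2,50,98]).round(4))
plan([(500,100,240,175),(459,374.5,200,170.5),(459,374.5,47,170.5)])
E
```

```text
lid z pct [0.0028 0.0072 0.0448]
at [ 524.5 -240.6  238.6] yaw 178.55 t 6.65 F [-0.2 -0.3 -1.8] gap 0.0426
(500, 100, 240, 175) xyz [0.055, 0.567, -0.004] twist [-0.005, 0.008, 0.124] rows>= 7
(459, 374.5, 200, 170.5) xyz [0.108, 0.45, 0.067] twist [0.0, -0.0, 0.157] rows>= 6
(459, 374.5, 47, 170.5) xyz [0.0, -0.0, 0.255] twist [0.0, 0.0, 0.0] rows>= 4
```

The lid lies flat, with its plate top at about 7–8 mm. Moving to the scraper.

>>> apply_moves --targets '[{"xyz":[0.055,0.567,0],"twist":[0,0,0.124],"claw":0.3},{"xyz":[0.055,0.567,0],"twist":[0,0,0.124],"claw":0.3},{"xyz":[0.055,0.567,0],"twist":[0,0,0.124],"claw":0.3},{"xyz":[0.055,0.567,0],"twist":[0,0,0.124],"claw":0.3},{"xyz":[0.055,0.567,0],"twist":[0,0,0.124],"claw":0.3},{"xyz":[0.055,0.567,0],"twist":[0,0,0.124],"claw":0.3},{"xyz":[0.055,0.567,0],"twist":[0,0,0.124],"claw":0.3},{"xyz":[0.055,0.567,0],"twist":[0,0,0.124],"claw":0.3}]'

```text
time_s: 7.45
ee_pos: [0.4979, 0.1049, 0.235]
ee_rot: [0.041, 0.999, 0.0, -0.001]
force: [0.5, -0.4, 0.4]
finger_gap: 0.0557
gripper_force: 0.0
```

>>> apply_moves --targets '[{"xyz":[0.108,0.45,0.067],"twist":[0,0,0.157],"claw":0.3},{"xyz":[0.108,0.45,0.067],"twist":[0,0,0.157],"claw":0.3},{"xyz":[0.108,0.45,0.067],"twist":[0,0,0.157],"claw":0.3},{"xyz":[0.108,0.45,0.067],"twist":[0,0,0.157],"claw":0.3},{"xyz":[0.108,0.45,0.067],"twist":[0,0,0.157],"claw":0.3},{"xyz":[0.108,0.45,0.067],"twist":[0,0,0.157],"claw":0.3},{"xyz":[0.108,0.45,0.067],"twist":[0,0,0.157],"claw":0.3},{"xyz":[0.108,0.45,0.067],"twist":[0,0,0.157],"claw":0.3}]'

```text
time_s: 8.25
ee_pos: [0.4578, 0.3752, 0.1947]
ee_rot: [0.082, 0.997, -0.001, -0.001]
force: [-0.5, -0.5, -0.4]
finger_gap: 0.0555
gripper_force: 0.0
```

```bash
python3 - <<'E'
from h import *
f=grab('wrist');save(f,'pics/w2.png')
plan([(459,374.5,110,170.5),(459,374.5,47,170.5)])
E
```

```text
at [458.2 374.6 195.2] yaw 170.48 t 8.3 F [0.3 0.2 0.2] gap 0.0558
(459, 374.5, 110, 170.5) xyz [-0.002, 0.0, 0.142] twist [-0.002, -0.002, -0.001] rows>= 2
(459, 374.5, 47, 170.5) xyz [0.0, -0.0, 0.105] twist [0.0, 0.0, 0.0] rows>= 2
```

View pics/w2.png

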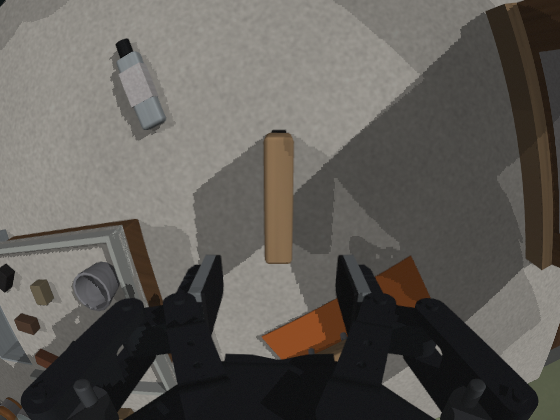

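The scraper (279,198) stands upright and aligned midway between the fingers. Descending to grip it.

>>> apply_moves --targets '[{"xyz":[-0.001,0,0.07],"twist":[0,0,0],"claw":0.3},{"xyz":[-0.001,0,0.142],"twist":[0,0,0],"claw":0.3},{"xyz":[-0.001,0,0.2],"twist":[0,0,0],"claw":0.3},{"xyz":[-0.001,0,0.23],"twist":[0,0,0],"claw":0.3},{"xyz":[-0.001,0,0.247],"twist":[0,0,0],"claw":0.3},{"xyz":[-0.001,0,0.247],"twist":[0,0,0],"claw":0.3}]'

```text
time_s: 8.9
ee_pos: [0.4587, 0.3742, 0.047]
ee_rot: [0.083, 0.997, -0.0, -0.001]
force: [-0.0, -0.8, 0.4]
finger_gap: 0.0558
gripper_force: 0.0
```

>>> apply_moves --targets '[{"xyz":[0,0,0],"twist":[0,0,0],"claw":-1},{"xyz":[0,0,0],"twist":[0,0,0],"claw":-1},{"xyz":[0,0,0],"twist":[0,0,0],"claw":-1},{"xyz":[0,0,0],"twist":[0,0,0],"claw":-1},{"xyz":[0,0,0],"twist":[0,0,0],"claw":-1},{"xyz":[0,0,0],"twist":[0,0,0],"claw":-1}]' --force 90

```text
time_s: 9.5
ee_pos: [0.4595, 0.3755, 0.0491]
ee_rot: [0.083, 0.997, 0.0, 0.001]
force: [0.5, -2.6, 7.5]
finger_gap: 0.023
gripper_force: 88.1
```

```bash
python3 - <<'E'
from h import *
f=dict(np.load('/tmp/top.npz'));W=cloud(f);X,Y,Z=[W[...,i] for i in range(3)]
m=(abs(X-.56)<.09)&(abs(Y-.06)<.02)&(Z<.078)
print('floor z',np.nanpercentile(Z[m],[10,50,90]))
def L(x,y): a=np.radians(-1.5);return (round(564+x*np.cos(a)-y*np.sin(a),1),round(88.7+x*np.sin(a)+y*np.cos(a),1))
print(L(34,45),L(34,-145),L(-34,45),L(-34,-145),L(0,-90),L(0,-145))
s=monitor.read_state();z=s['ee_pos'][2]*1000
plan([(459,374.5,z+120,170.5),(*L(34,45),z+120,178.5),(*L(34,45),z+72,178.5),(*L(34,-145),z+72,178.5)])
E
```

```text
floor z [0.06739563 0.07038074 0.07389745]
(np.float64(599.2), np.float64(132.8)) (np.float64(594.2), np.float64(-57.1)) (np.float64(531.2), np.float64(134.6)) (np.float64(526.2), np.float64(-55.4)) (np.float64(561.6), np.float64(-1.3)) (np.float64(560.2), np.float64(-56.3))
at [459.5 375.5  49.1] yaw 170.49 t 9.5 F [ 0.5 -2.6  7.5] gap 0.023
(459, 374.5, np.float64(169.0609127336287), 170.5) xyz [0.0, -0.002, -0.2] twist [0.001, 0.004, -0.0] rows>= 3
(np.float64(599.2), np.float64(132.8), np.float64(169.0609127336287), 178.5) xyz [-0.297, -0.359, -0.0] twist [-0.0, 0.0, -0.279] rows>= 6
(np.float64(599.2), np.float64(132.8), np.float64(121.06091273362868), 178.5) xyz [-0.0, -0.0, 0.08] twist [0.0, 0.0, 0.0] rows>= 1
(np.float64(594.2), np.float64(-57.1), np.float64(121.06091273362868), 178.5) xyz [0.0, -0.317, -0.0] twist [0.0, 0.0, 0.0] rows>= 4
```

>>> apply_moves --targets '[{"xyz":[0,0,-0.03],"twist":[0,0,0],"claw":-1},{"xyz":[0,0,-0.08],"twist":[0,0,0],"claw":-1},{"xyz":[0,0,-0.14],"twist":[0,0,0],"claw":-1},{"xyz":[0,0,-0.2],"twist":[0,0,0],"claw":-1},{"xyz":[0,0,-0.2],"twist":[0,0,0],"claw":-1}]'

```text
time_s: 10.0
ee_pos: [0.4605, 0.3766, 0.1729]
ee_rot: [0.083, 0.997, 0.002, 0.003]
force: [0.4, 0.4, -1.8]
finger_gap: 0.0231
gripper_force: 88.4
```

>>> apply_moves --targets '[{"xyz":[-0.05,-0.06,0],"twist":[0,0,-0.05],"claw":-1},{"xyz":[-0.1,-0.12,0],"twist":[0,0,-0.1],"claw":-1},{"xyz":[-0.15,-0.18,0],"twist":[0,0,-0.15],"claw":-1},{"xyz":[-0.2,-0.24,0],"twist":[0,0,-0.2],"claw":-1},{"xyz":[-0.25,-0.3,0],"twist":[0,0,-0.25],"claw":-1},{"xyz":[-0.297,-0.359,0],"twist":[0,0,-0.279],"claw":-1},{"xyz":[-0.297,-0.359,0],"twist":[0,0,-0.279],"claw":-1},{"xyz":[-0.297,-0.359,0],"twist":[0,0,-0.279],"claw":-1}]'

```text
time_s: 10.8
ee_pos: [0.5991, 0.1327, 0.1674]
ee_rot: [0.014, 1.0, 0.0, -0.0]
force: [-0.7, 0.4, -0.6]
finger_gap: 0.0229
gripper_force: 88.7
```

```bash
python3 - <<'E'
from h import *
f=grab('scene');save(f,'pics/s2.png')
G=cloud(f);X,Y,Z=[G[...,i] for i in range(3)]
m=(abs(X-.6)<.08)&(abs(Y-.133)<.04)&(Z>.1)&(Z<.2)
hsv=cv2.cvtColor(f['img'],cv2.COLOR_RGB2HSV); w=m&(hsv[...,0]>8)&(hsv[...,0]<25)&(hsv[...,1]>70)
print('handle',box(G,w),np.nanpercentile(G[w],[2,98],0).round(4).tolist())
plan([(599.2,132.8,121,178.5),(594.2,-57.1,121,178.5)])
E
```

```text
handle (188, array([604.5, 127.2]), array([34.5, 99.4]), 88.8, np.float64(180.3)) [[0.5584, 0.1198, 0.159], [0.6536, 0.1451, 0.1998]]
at [598.7 133.6 167.5] yaw 178.46 t 10.85 F [-1.4  0.4 -2.1] gap 0.023
(599.2, 132.8, 121, 178.5) xyz [-0.001, -0.001, 0.077] twist [0.0, -0.001, -0.001] rows>= 1
(594.2, -57.1, 121, 178.5) xyz [0.0, -0.317, -0.0] twist [0.0, 0.0, 0.0] rows>= 4
```

View pics/s2.png

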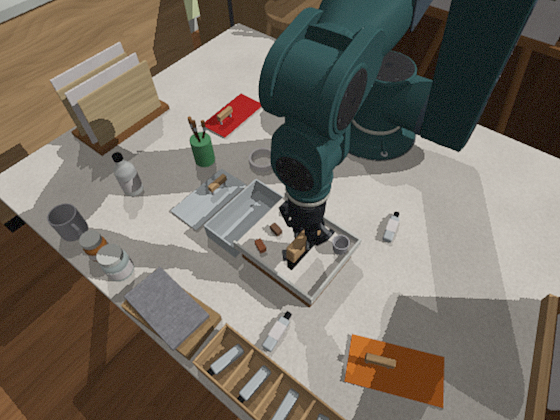

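The scraper is held upright over the tray at (300,245), with stubs still ahead at (260,245), (275,229) and the lid flat at (205,202). Lowering, then the first sweep on the +x half.

>>> apply_moves --targets '[{"xyz":[0,0,0.03],"twist":[0,0,0],"claw":-1},{"xyz":[0,0,0.055],"twist":[0,0,0],"claw":-1},{"xyz":[0,0,0.07],"twist":[0,0,0],"claw":-1},{"xyz":[0,0,0.077],"twist":[0,0,0],"claw":-1},{"xyz":[0,0,0.077],"twist":[0,0,0],"claw":-1},{"xyz":[0,0,0.077],"twist":[0,0,0],"claw":-1}]'

```text
time_s: 11.45
ee_pos: [0.5991, 0.1339, 0.1221]
ee_rot: [0.013, 1.0, 0.0, 0.0]
force: [0.4, -0.3, -1.4]
finger_gap: 0.0233
gripper_force: 88.8
```

>>> apply_moves --targets '[{"xyz":[0,-0.01,0],"twist":[0,0,0],"claw":-1},{"xyz":[0,-0.03,0],"twist":[0,0,0],"claw":-1},{"xyz":[0,-0.05,0],"twist":[0,0,0],"claw":-1},{"xyz":[0,-0.07,0],"twist":[0,0,0],"claw":-1},{"xyz":[0,-0.09,0],"twist":[0,0,0],"claw":-1},{"xyz":[0,-0.11,0],"twist":[0,0,0],"claw":-1},{"xyz":[0,-0.13,0],"twist":[0,0,0],"claw":-1},{"xyz":[0,-0.15,0],"twist":[0,0,0],"claw":-1}]'

```text
time_s: 12.25
ee_pos: [0.5966, 0.0425, 0.1215]
ee_rot: [0.013, 1.0, 0.0, 0.0]
force: [0.4, -0.6, -1.1]
finger_gap: 0.0235
gripper_force: 88.9
```

>>> apply_moves --targets '[{"xyz":[0,-0.02,0],"twist":[0,0,0],"claw":-1},{"xyz":[0,-0.04,0],"twist":[0,0,0],"claw":-1},{"xyz":[0,-0.06,0],"twist":[0,0,0],"claw":-1},{"xyz":[0,-0.08,0],"twist":[0,0,0],"claw":-1},{"xyz":[0,-0.1,0],"twist":[0,0,0],"claw":-1},{"xyz":[0,-0.12,0],"twist":[0,0,0],"claw":-1},{"xyz":[0,-0.145,0],"twist":[0,0,0],"claw":-1},{"xyz":[0,-0.17,0],"twist":[0,0,0],"claw":-1}]'

```text
time_s: 13.05
ee_pos: [0.5939, -0.0596, 0.1215]
ee_rot: [0.013, 1.0, -0.0, -0.0]
force: [0.1, 0.7, -1.9]
finger_gap: 0.0231
gripper_force: 88.9
```

>>> apply_moves --targets '[{"xyz":[0,0,-0.04],"twist":[0,0,0],"claw":-1},{"xyz":[0,0,-0.1],"twist":[0,0,0],"claw":-1},{"xyz":[0,0,-0.13],"twist":[0,0,0],"claw":-1},{"xyz":[0,0,-0.13],"twist":[0,0,0],"claw":-1}]'

```text
time_s: 13.45
ee_pos: [0.595, -0.0595, 0.2019]
ee_rot: [0.013, 1.0, -0.001, 0.002]
force: [0.3, -0.1, -1.9]
finger_gap: 0.0232
gripper_force: 88.7
```

```bash
python3 - <<'E'
from h import *
f=grab('scene');g=grab('top');a=np.hstack([f['img'][150:330,170:390],g['img'][120:240,180:345].repeat(1,0)[:,:][:120].copy() if 0 else cv2.resize(g['img'][120:240,180:345],(248,180))])
cv2.imwrite('pics/m1.png',cv2.resize(a,None,fx=1.7,fy=1.7,interpolation=cv2.INTER_CUBIC)[:,:,::-1])
plan([(531.2,134.6,195,178.5),(531.2,134.6,121.5,178.5)])
E
```

```text
at [593.8 -58.9 198.8] yaw 178.48 t 13.55 F [-0.6 -0.7 -0.8] gap 0.0232
(531.2, 134.6, 195, 178.5) xyz [0.113, 0.32, 0.006] twist [0.0, -0.0, -0.001] rows>= 5
(531.2, 134.6, 121.5, 178.5) xyz [-0.0, -0.0, 0.123] twist [0.0, 0.0, 0.0] rows>= 2
```

View pics/m1.png

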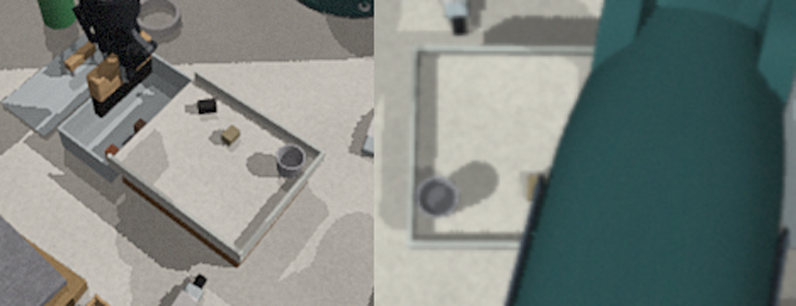

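Two stubs are visible in the tin at about (125,143), the third is hidden by the near wall, and the olive (230,135) and black (207,105) stubs remain. Second sweep on the -x half.

>>> apply_moves --targets '[{"xyz":[0.028,0.08,0],"twist":[0,0,0],"claw":-1},{"xyz":[0.056,0.16,0],"twist":[0,0,0],"claw":-1},{"xyz":[0.084,0.24,0],"twist":[0,0,0],"claw":-1},{"xyz":[0.113,0.314,0],"twist":[0,0,0],"claw":-1},{"xyz":[0.113,0.314,0.03],"twist":[0,0,0],"claw":-1},{"xyz":[0.113,0.314,0.07],"twist":[0,0,0],"claw":-1},{"xyz":[0.113,0.314,0.07],"twist":[0,0,0],"claw":-1}]'

```text
time_s: 14.25
ee_pos: [0.5288, 0.1318, 0.154]
ee_rot: [0.013, 1.0, -0.0, -0.003]
force: [-0.8, 0.0, -2.4]
finger_gap: 0.0234
gripper_force: 89.0
```

```bash
python3 - <<'E'
from h import *
plan([(531.2,131,121.5,178.5),(526,-62,121.5,178.5)])
E
```

```text
at [528.8 131.8 154. ] yaw 178.54 t 14.25 F [-0.8  0.  -2.4] gap 0.0234
(531.2, 131, 121.5, 178.5) xyz [-0.004, -0.001, 0.054] twist [-0.002, -0.012, 0.001] rows>= 1
(526, -62, 121.5, 178.5) xyz [0.0, -0.322, -0.0] twist [0.0, 0.0, 0.0] rows>= 4
```

>>> apply_moves --targets '[{"xyz":[-0.001,0,0.03],"twist":[0,0,0],"claw":-1},{"xyz":[-0.002,0,0.045],"twist":[0,0,0],"claw":-1},{"xyz":[-0.003,0,0.054],"twist":[0,0,0],"claw":-1},{"xyz":[-0.003,0,0.054],"twist":[0,0,0],"claw":-1},{"xyz":[-0.003,0,0.054],"twist":[0,0,0],"claw":-1}]'

```text
time_s: 14.75
ee_pos: [0.5331, 0.1316, 0.1256]
ee_rot: [0.013, 1.0, 0.0, 0.0]
force: [-0.1, -0.4, -1.9]
finger_gap: 0.023
gripper_force: 89.1
```

>>> apply_moves --targets '[{"xyz":[0,-0.01,0.006],"twist":[0,0,0],"claw":-1},{"xyz":[0,-0.03,0.006],"twist":[0,0,0],"claw":-1},{"xyz":[0,-0.05,0.006],"twist":[0,0,0],"claw":-1},{"xyz":[0,-0.07,0.006],"twist":[0,0,0],"claw":-1},{"xyz":[0,-0.09,0.006],"twist":[0,0,0],"claw":-1},{"xyz":[0,-0.11,0.006],"twist":[0,0,0],"claw":-1},{"xyz":[0,-0.13,0.006],"twist":[0,0,0],"claw":-1},{"xyz":[0,-0.15,0.006],"twist":[0,0,0],"claw":-1}]'

```text
time_s: 15.55
ee_pos: [0.5305, 0.0406, 0.1215]
ee_rot: [0.013, 1.0, 0.0, 0.0]
force: [-0.0, 0.2, -1.7]
finger_gap: 0.0229
gripper_force: 89.1
```

>>> apply_moves --targets '[{"xyz":[0,-0.02,0],"twist":[0,0,0],"claw":-1},{"xyz":[0,-0.04,0],"twist":[0,0,0],"claw":-1},{"xyz":[0,-0.06,0],"twist":[0,0,0],"claw":-1},{"xyz":[0,-0.08,0],"twist":[0,0,0],"claw":-1},{"xyz":[0,-0.1,0],"twist":[0,0,0],"claw":-1},{"xyz":[0,-0.12,0],"twist":[0,0,0],"claw":-1},{"xyz":[0,-0.145,0],"twist":[0,0,0],"claw":-1},{"xyz":[0,-0.17,0],"twist":[0,0,0],"claw":-1}]'

```text
time_s: 16.35
ee_pos: [0.5278, -0.0615, 0.1215]
ee_rot: [0.013, 1.0, -0.0, -0.0]
force: [-0.3, 0.1, -2.3]
finger_gap: 0.023
gripper_force: 89.1
```

>>> apply_moves --targets '[{"xyz":[0,0,-0.04],"twist":[0,0,0],"claw":-1},{"xyz":[0,0,-0.1],"twist":[0,0,0],"claw":-1},{"xyz":[0,0,-0.14],"twist":[0,0,0],"claw":-1},{"xyz":[0,0,-0.14],"twist":[0,0,0],"claw":-1}]'

```text
time_s: 16.75
ee_pos: [0.5292, -0.0614, 0.2084]
ee_rot: [0.013, 1.0, -0.001, 0.002]
force: [1.3, 0.5, -1.6]
finger_gap: 0.0231
gripper_force: 89.1
```

```bash
python3 - <<'E'
from h import *
plan([(500,150,200,175),(459,374.5,180,170.5),(459,374.5,49.5,170.5)])
E
```

```text
at [529.2 -61.4 208.4] yaw 178.48 t 16.75 F [ 1.3  0.5 -1.6] gap 0.0231
(500, 150, 200, 175) xyz [0.058, 0.351, 0.013] twist [-0.002, 0.009, 0.121] rows>= 5
(459, 374.5, 180, 170.5) xyz [0.101, 0.367, 0.033] twist [0.0, -0.0, 0.157] rows>= 5
(459, 374.5, 49.5, 170.5) xyz [0.0, -0.0, 0.218] twist [0.0, 0.0, 0.0] rows>= 3
```

>>> apply_moves --targets '[{"xyz":[0.014,0.08,0],"twist":[0,0,0.03],"claw":-1},{"xyz":[0.028,0.16,0],"twist":[0,0,0.06],"claw":-1},{"xyz":[0.042,0.24,0],"twist":[0,0,0.09],"claw":-1},{"xyz":[0.058,0.32,0],"twist":[0,0,0.121],"claw":-1},{"xyz":[0.058,0.351,0.013],"twist":[0,0,0.121],"claw":-1},{"xyz":[0.058,0.351,0.013],"twist":[0,0,0.121],"claw":-1}]'

```text
time_s: 17.35
ee_pos: [0.4977, 0.153, 0.196]
ee_rot: [0.042, 0.999, -0.0, -0.001]
force: [0.5, -0.6, -2.7]
finger_gap: 0.0231
gripper_force: 89.6
```

>>> apply_moves --targets '[{"xyz":[0.02,0.073,0],"twist":[0,0,0.03],"claw":-1},{"xyz":[0.04,0.147,0],"twist":[0,0,0.06],"claw":-1},{"xyz":[0.06,0.22,0],"twist":[0,0,0.09],"claw":-1},{"xyz":[0.08,0.294,0],"twist":[0,0,0.12],"claw":-1},{"xyz":[0.101,0.367,0.02],"twist":[0,0,0.157],"claw":-1},{"xyz":[0.101,0.367,0.033],"twist":[0,0,0.157],"claw":-1},{"xyz":[0.101,0.367,0.033],"twist":[0,0,0.157],"claw":-1}]'

```text
time_s: 18.05
ee_pos: [0.4569, 0.3752, 0.176]
ee_rot: [0.082, 0.997, -0.001, -0.001]
force: [-0.8, -0.1, -1.2]
finger_gap: 0.0231
gripper_force: 89.5
```

```bash
python3 - <<'E'
from h import *
f=grab('scene');g=grab('top');a=np.hstack([cv2.resize(f['img'][140:330,160:370],(400,362)),cv2.resize(g['img'][125:235,190:400],(400,362)) if 0 else cv2.resize(g['img'][125:235,220:340],(395,362))])
cv2.imwrite('pics/m2.png',a[:,:,::-1])
plan([(459,374.5,60,170.5),(459,374.5,49.5,170.5)])
E
```

```text
at [457.8 374.4 177.6] yaw 170.47 t 18.15 F [ 0.4  0.2 -1.7] gap 0.0232
(459, 374.5, 60, 170.5) xyz [-0.002, 0.001, 0.196] twist [-0.002, -0.001, -0.001] rows>= 3
(459, 374.5, 49.5, 170.5) xyz [0.0, -0.0, 0.017] twist [0.0, 0.0, 0.0] rows>= 1
```

View pics/m2.png

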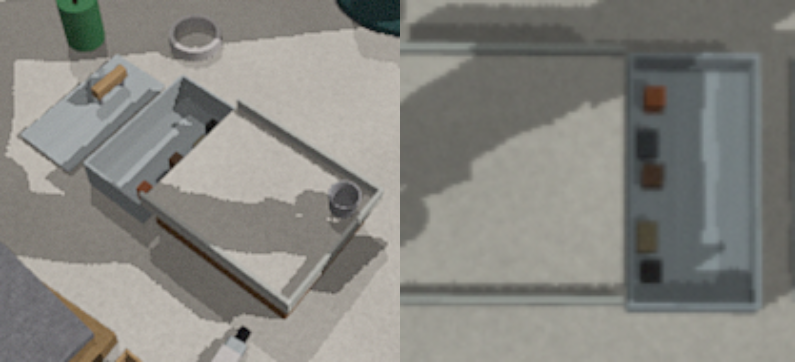

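All five stubs are in the tin (right panel, u≈650, v≈98/143/176/237/271). The tray is empty apart from the cup, and the lid is flat with its handle up. Putting the scraper down at its old place.

>>> apply_moves --targets '[{"xyz":[0,0,0.06],"twist":[0,0,0],"claw":-1},{"xyz":[0,0,0.12],"twist":[0,0,0],"claw":-1},{"xyz":[0,0,0.17],"twist":[0,0,0],"claw":-1},{"xyz":[0,0,0.196],"twist":[0,0,0],"claw":-1},{"xyz":[0,0,0.205],"twist":[0,0,0],"claw":-1},{"xyz":[0,0,0.21],"twist":[0,0,0],"claw":-1},{"xyz":[0,0,0.213],"twist":[0,0,0],"claw":-1},{"xyz":[0,0,0.213],"twist":[0,0,0],"claw":-1}]'

```text
time_s: 18.95
ee_pos: [0.4578, 0.3758, 0.0509]
ee_rot: [0.083, 0.997, 0.0, 0.0]
force: [-0.1, -0.1, -1.3]
finger_gap: 0.0227
gripper_force: 89.7
```

>>> apply_moves --targets '[{"xyz":[0,0,0.003],"twist":[0,0,0],"claw":-1},{"xyz":[0,0,0.003],"twist":[0,0,0],"claw":-1},{"xyz":[0,0,0.003],"twist":[0,0,0],"claw":0.2},{"xyz":[0,0,0.003],"twist":[0,0,0],"claw":0.2},{"xyz":[0,0,0.003],"twist":[0,0,0],"claw":0.2},{"xyz":[0,0,0.003],"twist":[0,0,0],"claw":0.2}]'

```text
time_s: 19.55
ee_pos: [0.4573, 0.3758, 0.0483]
ee_rot: [0.083, 0.997, -0.0, 0.0]
force: [-0.8, 0.6, -0.4]
finger_gap: 0.0509
gripper_force: 0.0
```

>>> apply_moves --targets '[{"xyz":[0,0,-0.03],"twist":[0,0,0],"claw":0.2},{"xyz":[0,0,-0.08],"twist":[0,0,0],"claw":0.2},{"xyz":[0,0,-0.15],"twist":[0,0,0],"claw":0.2},{"xyz":[0,0,-0.22],"twist":[0,0,0],"claw":0.2},{"xyz":[0,0,-0.3],"twist":[0,0,0],"claw":0.2},{"xyz":[0,0,-0.3],"twist":[0,0,0],"claw":0.2},{"xyz":[0,0,-0.3],"twist":[0,0,0],"claw":0.2}]'

```text
time_s: 20.25
ee_pos: [0.4577, 0.3761, 0.2291]
ee_rot: [0.083, 0.997, 0.001, 0.001]
force: [0.1, 0.1, -0.3]
finger_gap: 0.0512
gripper_force: 0.0
```

```bash
python3 - <<'E'
from h import *
f=grab('scene');save(f,'pics/end.png');plan([])
E
```

```text
at [457.2 375.7 227.8] yaw 170.53 t 20.3 F [-0. -1. -1.] gap 0.0511
```

View pics/end.png

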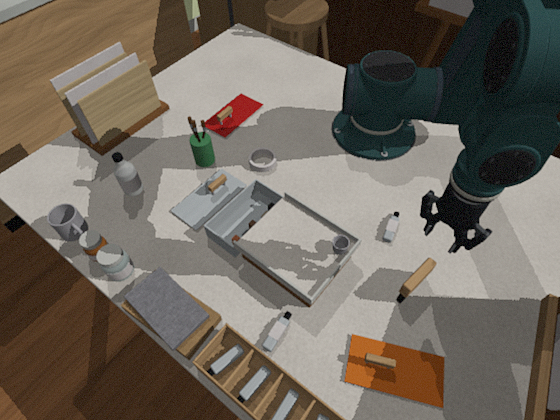

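The scraper stands upright at (416,280), the lid is flat at (207,200), and the other objects are where they stood.

```bash
python3 -c "
from workcell import manip
print(manip.close_job())"
```

```text
the job is handed in; nothing more can be done
None
```

The job is handed in at about 20 s: the lid lies flat on the table with its handle up, all five stubs are in the tin, the scraper stands back on the table, and the cup and everything else look unmoved in the last picture.

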